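# Load the disc station, latch its guard and index it to run

## Task

Take the spent black-and-grey disc off the station's turntable and lay it flat in the blue tray, then stack all the fresh white-and-red discs flat and centred on the round seat in the middle of the turntable. Only then close the clear guard lid fully, turn the yellow latch all the way across the lid's end, and last swing the turntable by its black handle post, counter-clockwise seen from above, from its loading position until it stops with the post at the red mark. Leave the other things on the bench where they are.

Things in the scene. Friction and masses are not known exactly. Their poses are not given: they have to be found in the camera images.
- disc1: fresh test disc: white flat cylinder, red circle on top, 64 mm diameter, 12 mm thick; origin at the centre of its underside, z up; either face may lie upwards in the stack. Two to four of disc1..disc4 are present (absent ones read None)
- disc2: fresh test disc: white flat cylinder, red circle on top, 64 mm diameter, 12 mm thick; origin at the centre of its underside, z up; either face may lie upwards in the stack. Two to four of disc1..disc4 are present (absent ones read None)
- disc3: fresh test disc: white flat cylinder, red circle on top, 64 mm diameter, 12 mm thick; origin at the centre of its underside, z up; either face may lie upwards in the stack. Two to four of disc1..disc4 are present (absent ones read None)
- disc4: fresh test disc: white flat cylinder, red circle on top, 64 mm diameter, 12 mm thick; origin at the centre of its underside, z up; either face may lie upwards in the stack. Two to four of disc1..disc4 are present (absent ones read None)
- spent: the spent disc: black cylinder with a grey circle on top, 64 mm diameter, 12 mm thick; origin at the centre of its underside, z up. At the start it lies on the turntable's seat
- tray: fixed open blue tray, 140 x 140 x 22 mm, walls and floor 4 mm; origin at the centre of its underside, z up, sides along x and y
- seat (a point): centre of the round seat (blue ring 74 mm diameter, flush) on top of the turntable, 45 mm above the bench; z up along the turning axis, x towards the lid hinge, -x towards the latch, -y towards the handle post. Turns with the turntable (aluminium, 140 mm radius, on a white round base of 155 mm radius, 30 mm high)
- turntable (a joint): turntable angle about its upright axis, rad; grows counter-clockwise from above; hard stops at 0 (loading, handle at the green mark) and 1.571 (run, handle at the red mark); starts near 0. Stiff: it stays where left, about 4 N at the handle turns it
- handle_top (a point): top centre of the handle post on the turntable, 112 mm from the axis, 115 mm above the bench; its black grip is an upright cylinder of 22 mm diameter and 34 mm length below this point, on a thinner steel pin
- lid (a joint): clear guard lid with red frame, angle in rad: 0 closed (level), 1.75 wide open (leaning back); it stays where left, about 1.5 to 3 N at its end moves it. 198 mm long from hinge to free end, 100 mm wide, 8 mm thick. Closed, its underside is 103 mm above the bench, 10 mm above a stack of four; a black knob (22 mm diameter, 24 mm high) stands on its outer face 105 mm from the hinge
- lid_hinge (a point): middle of the lid's hinge line, 105 mm from the turntable axis, 103 mm above the bench, at the lid's underside; y along the hinge, -x along the lid to its free end, z out of its outer (upper) face
- lid_edge (a point): middle of the lid's free end, 199 mm from the hinge, mid-thickness; same axes as lid_hinge
- latch (a joint): yellow wing turnbutton on a pillar 118 mm from the turntable axis, facing the hinge across the turntable; angle in rad about its upright axis, growing clockwise from above: 0 open (bar along the seat's +y, clear of the lid), 1.571 fully across the lid's end (bar along the seat's +x)
- latch_grip (a point): on the latch's pivot axis, 149 mm above the bench, 1 mm below the top of its upright wing; y points along the bar and wing. The wing is 10 mm thick, 46 mm long (from 15 mm behind the pivot to 31 mm ahead), 26 mm high above the bar; the bar is 16 mm wide, 12 mm thick, its underside 113 mm above the bench
- latch_tip (a point): outer end of the latch bar, 55 mm from the pivot, at mid-thickness; 119 mm above the bench
- jar: small specimen jar with blue cap, a bystander, 54 mm diameter, 62 mm high; origin at its underside
- marker: black marker pen lying flat, a bystander, 120 x 16 x 16 mm; origin at its underside
- notes: yellow note pad, a bystander, 76 x 76 x 20 mm; origin at its underside
Mind the look-alikes: they are no part of the job. Leave any green or purple look-alike of the spent alone.

How it is judged:
On the way, in this order (a step that is already met when the one before it is completed fails the run):
1. the spent disc lies in the tray and all fresh discs are stacked on the seat (horizontal distance between each of disc1, disc2, disc3, disc4 and seat below 0.01 m and angle between the z axis of each of disc1, disc2, disc3, disc4 and the z axis of seat, either way round below 0.1 rad and z of disc1 in the frame of seat between -0.004 and 0.054 m and z of disc2 in the frame of seat between -0.004 and 0.054 m and z of disc3 in the frame of seat between -0.004 and 0.054 m and z of disc4 in the frame of seat between -0.004 and 0.054 m and x of spent in the frame of tray between -0.045 and 0.045 m and y of spent in the frame of tray between -0.045 and 0.045 m and z of spent in the frame of tray below 0.019 m and angle between the z axis of spent and the z axis of tray, either way round below 0.12 rad), for 0.2 s.
2. the guard lid is closed (value of joint lid below 0.06 rad), for 0.2 s.
3. the latch is turned across the lid's end (value of joint latch above 1.35 rad), for 0.2 s.
4. the turntable is at its run stop (value of joint turntable above 1.49 rad), for 0.2 s.
At the end, for the whole second after the job is handed in: Fresh discs flat (either side up), each within 10 mm of the seat axis, in one stack; spent disc flat on the tray floor, within 45 mm of its centre along each side; lid below 0.06 rad, latch above 1.35, turntable above 1.49, all at rest. Done in the order discs, lid, latch, turntable (all of step 1 and linear speed of each of disc1, disc2, disc3, disc4, spent below 0.03 m/s and value of joint lid below 0.06 rad and value of joint latch above 1.35 rad and value of joint turntable above 1.49 rad and velocity of joint turntable below 0.02 rad/s); the robot touches nothing.
It fails at once if a bystander is moved by more than 4 cm (distance of any of jar, marker, notes from where it was at the start of the episode above 0.04 m).
Of disc1, disc2, disc3, disc4 only 2 to 4 are there at a start; the rules pass over those that are not, and their reading is None.
At some moment in a run one of disc1, disc2, spent may be knocked a few centimetres aside while the robot is not near it.
Once in a run the grip may slacken for a moment while it holds something.
It also fails if it takes over 210 s, if anything falls off the work surface, if the arm or the gripper's body presses on something with over 40 N, if the wrist force passes 120 N, or if a joint passes its speed limit or range.

## Robot

A 6-joint arm with a two-finger parallel gripper is mounted at the origin on the work surface. World frame = base frame: x ahead of the robot, y to its left, z up, the work surface at z = 0. Lengths are in m, angles in rad, forces in N, time in s.
With the tool pointing down it reaches from about 0.35 to 0.975 m from the base axis. Payload 17.4 kg.
Tool frame: the origin (TCP) lies at the very end of the fingers, on their centre line; the grasp point (between the pads) lies 19 mm behind it; z points along the fingers, y is the line along which they close (so a half turn about z gives the same grasp; the last joint's range is limited). The gripper opens to 85 mm and grips with 20 to 120 N. Pads are 22 mm wide; open, the fingers measure 114 mm over their backs; the gripper's body (76 mm by 85 mm) begins 54 mm behind the grasp point. The pads swing forward as they close: fully open they stand 13 mm farther back than shut.
Start: joints at [1.133, 0.116, 1.442, -0, 1.584, -0.038], TCP at [0.263, 0.622, 0.195] pointing down, gripper open.
Joint ranges: [-2.83, 2.83], [-0.83, 2.19], [0.07, 2.5], [-1.14, 4.28], [0.01, 3], [-2.97, 2.97]. Speed limits (rad/s): [1.89, 1.89, 2.22, 3.14, 3.14, 3.14].

## Interface

Orientations are given as [roll, pitch, yaw] about the fixed x, y, z axes, in that order (R = Rz(yaw) Ry(pitch) Rx(roll)).
In Python, from workcell import * gives the robot as it stands. The module is installed in compiled form; this text tells all that it offers. Calls block until the motion is done:
- goto(position, orientation): joint-space move of the TCP to a pose.
- move_l(position, frame=None, max_speed=0.15, guard=None): straight line of the TCP; frame=None keeps the orientation; max_speed is the mean speed in m/s. With guard (N) it stops when the force on the tool has changed by that much, and returns True; else False.
- move_joints(angles): joint-space move.
- gripper_open() and grab(): open the fingers fully, or close them until they stop; the grip force is fixed at half the most.
- sleep(seconds).
- ik(position, orientation): joint angles nearest the present ones, or None.
- snapshot(name): name is "scene" or "side" or "wrist"; returns the picture (420x560x3 uint8, blue, green, red); there is no depth.
- camera_info(name): a dict with "vfov" (degrees; the focal length in pixels is half the picture's height over the tangent of half this angle, whatever the lens; pixels are square), "cx", "cy" (the principal point, pixels), "distortion" ([k1, k2, p1, p2, k3] as OpenCV has them; the pictures are not rectified), "world_from_camera" (4x4, takes a point from camera to world coordinates). Camera axes: x right, y up, looking along -z (the intrinsics and any distortion apply to the point x, -y, -z); pixel columns grow to the right and rows downward; lengths in m; the calibration is good to about 2 mm. A picture is of the moment at which its call begins: read the wrist's pose just before it. camera_info takes no time and is no camera call; for the wrist camera it gives the pose at the moment of the call.
A pose or a line that the arm cannot do raises Unreachable and nothing moves.
- hand_in(): hands the job in; it is judged then, once.
Readings, each from a call of its own:
- current_t(): time.
- current_qpos(): joint angles.
- current_qvel(): joint speeds.
- current_tau(): joint torques, N m.
- current_eef_pos(): TCP position.
- current_tcp_rot(): TCP orientation.
- current_contact_force(): force on the tool from outside, world axes, zero at the start.
- current_wrist_torque(): the same for the moment, N m.
- current_gripper_width(): finger opening in m.
- current_gripper_force(): force on a finger pad.
Only numpy, scipy, OpenCV 4.12 (cv2) and the standard library are available. Lean on these libraries where they do the work, as an engineer would, in place of code of your own. Each camera call takes 0.05 s, during which the arm holds its last target. There are 200 camera calls.

## Working session

There is one attempt and no reset: what is moved stays moved. The work goes in short steps, each a Python script; the robot and the scene stay as the last script left them, time stands still between calls to the robot, and variables do not carry over. Pictures are saved under pics/ and viewed, at most 14 in all, crops included, and the job is handed in when it is done.

```bash
mkdir -p pics; cat > h.py <<'E'
from workcell import *
import numpy as np, cv2
def K(i):
    f=210/np.tan(np.radians(i["vfov"])/2); return np.array([[f,0,i["cx"]],[0,f,i["cy"]],[0,0,1.]])
def ray(i,px):
    px=np.array(px,float).reshape(-1,1,2)
    u=cv2.undistortPoints(px,K(i),np.array(i["distortion"],float)).reshape(-1,2)
    d=np.c_[u[:,0],-u[:,1],-np.ones(len(u))]; T=np.array(i["world_from_camera"])
    return T[:3,3], d@T[:3,:3].T
def onz(i,px,z):
    o,d=ray(i,px); return o+d*((z-o[2])/d[:,2])[:,None]
def proj(i,P):
    T=np.linalg.inv(np.array(i["world_from_camera"])); p=np.atleast_2d(P)@T[:3,:3].T+T[:3,3]
    p=p*[1,-1,-1]
    return cv2.projectPoints(p.reshape(-1,1,3),np.zeros(3),np.zeros(3),K(i),np.array(i["distortion"],float))[0].reshape(-1,2)
def shot(n,name):
    i=camera_info(n); im=snapshot(n); cv2.imwrite(f"pics/{name}.png",im); return i,im
E
python3 - <<'E'
from h import *
for n in("scene","side","wrist"):
    i,im=shot(n,n+"0"); print(n,i["vfov"],i["cx"],i["cy"],i["distortion"]);print(np.round(i["world_from_camera"],3))
print(current_t(),current_eef_pos(),current_tcp_rot(),current_gripper_width())
E
```

```text
scene 47.558074404354635 282.8328089470133 210.40795715193397 [-0.14684169  0.          0.          0.          0.        ]
[[-0.862 -0.404  0.306  0.91 ]
 [ 0.507 -0.683  0.525  0.581]
 [-0.003  0.608  0.794  1.065]
 [ 0.     0.     0.     1.   ]]
side 47.604263432423075 283.84531930795964 209.1591393718566 [-0.06555093  0.          0.          0.          0.        ]
[[ 0.929  0.188 -0.318  0.114]
 [-0.37   0.457 -0.809 -1.109]
 [-0.007  0.869  0.494  0.766]
 [ 0.     0.     0.     1.   ]]
wrist 68.32079483399485 274.5699459986613 214.719076941607 [-0.03866117  0.          0.          0.          0.        ]
[[ 0.389 -0.873 -0.293  0.187]
 [ 0.921  0.368  0.126  0.653]
 [-0.002 -0.319  0.948  0.372]
 [ 0.     0.     0.     1.   ]]
0.15 [0.2626371  0.62160699 0.19410696] [-3.14064044e+00 -6.05287766e-05  2.74182886e+00] 0.08585880996868235
```

View pics/scene0.png

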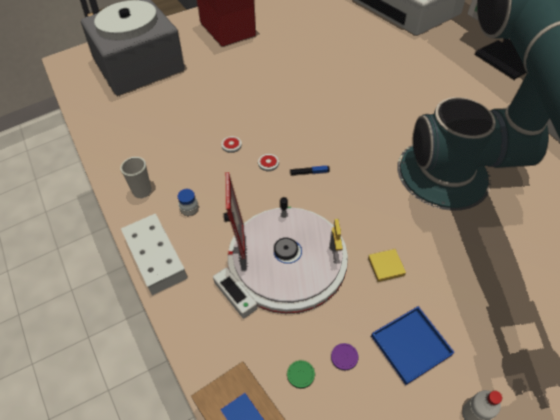

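View pics/side0.png

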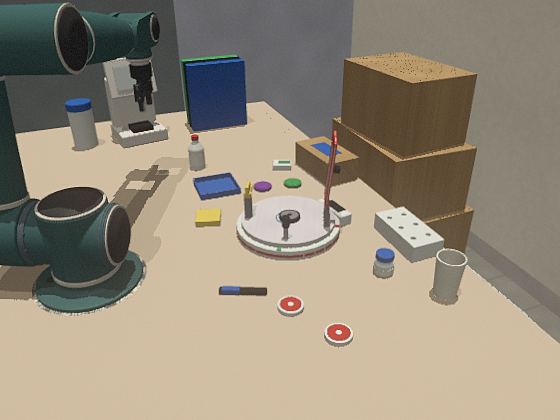

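The scene view shows fresh discs at (231,144) and (268,162), the spent disc on the turntable at (286,247), the tray at (412,345) and the latch at (338,235). The handle is at (284,207), the lid leans back at (235,215), and the marker is at (310,170). What could be mistaken for the spent disc: black/grey on the seat (286,247), green (301,374) and purple (345,356). By the description I choose (286,247). No other fresh discs show in the side view, only (291,306) and (339,334).

```bash
cat > m.py <<'E'
from h import *
def blobs(m,amin=15):
    n,l,s,c=cv2.connectedComponentsWithStats(m.astype(np.uint8)); return [(c[k],s[k,4],l==k) for k in range(1,n) if s[k,4]>=amin]
def white_red(i,im,z,box):
    out=[]
    hsv=cv2.cvtColor(im,cv2.COLOR_BGR2HSV); h,s,v=cv2.split(hsv)
    m=((h<8)|(h>172))&(s>120)&(v>90); b=np.zeros_like(m); x0,y0,x1,y1=box; b[y0:y1,x0:x1]=1
    m=cv2.morphologyEx((m&b).astype(np.uint8),cv2.MORPH_CLOSE,np.ones((7,7)))
    for c,a,mm in blobs(m,40): out.append((c.round(1),a,onz(i,c,z)[0].round(4)))
    return out
E
python3 - <<'E'
from m import *
I={}
for n in("scene","side"):
    i=camera_info(n); im=cv2.imread(f"pics/{n}0.png"); I[n]=(i,im)
    box={"scene":(200,120,300,185),"side":(260,285,370,360)}[n]
    for z in (0.012,): print(n,white_red(i,im,z,box))
    hsv=cv2.cvtColor(im,cv2.COLOR_BGR2HSV); h,s,v=cv2.split(hsv)
    for c,a,mm in blobs((h>100)&(h<130)&(s>90)&(v>50)): print(" blue",c.round(1),a,onz(i,c,0.02)[0].round(3))
    for c,a,mm in blobs((h>22)&(h<34)&(s>130)&(v>110)): print(" yellow",c.round(1),a,onz(i,c,0.135)[0].round(3),onz(i,c,0.02)[0].round(3))
i,im=I["scene"]; a=cv2.resize(im[165:315,205:365],None,fx=4,fy=4,interpolation=cv2.INTER_CUBIC); cv2.imwrite("pics/crop1.png",a)
i,im=I["side"]; a=cv2.resize(im[120:260,225:365],None,fx=4,fy=4,interpolation=cv2.INTER_CUBIC); cv2.imwrite("pics/crop2.png",a)
E
```

```text
scene [(array([230.9, 142.6]), np.int32(122), array([ 0.5079, -0.4303,  0.012 ])), (array([268. , 160.8]), np.int32(137), array([ 0.4462, -0.3019,  0.012 ]))]
 blue [319.6 169. ] 90 [ 0.335 -0.188  0.02 ]
 blue [185.9 196.3] 193 [ 0.719 -0.295  0.02 ]
 blue [411.8 344.6] 3379 [0.448 0.379 0.02 ]
 blue [241.1 409.7] 659 [0.856 0.307 0.02 ]
 yellow [336.6 227.6] 72 [0.466 0.076 0.135] [0.412 0.014 0.02 ]
 yellow [337.9 243.9] 52 [0.49  0.116 0.135] [0.438 0.059 0.02 ]
 yellow [386.4 264. ] 725 [0.426 0.219 0.135] [0.366 0.174 0.02 ]
side [(array([290.3, 303.6]), np.int32(224), array([ 0.4458, -0.3032,  0.012 ])), (array([338.4, 332. ]), np.int32(285), array([ 0.508 , -0.4309,  0.012 ]))]
 blue [216.4  93.2] 3822 [0.731 1.479 0.02 ]
 blue [ 77.9 104.5] 314 [-0.006  1.586  0.02 ]
 blue [323.  147.7] 135 [0.932 0.525 0.02 ]
 blue [215.  185.3] 528 [0.435 0.36  0.02 ]
 blue [384.9 253.3] 149 [ 0.759 -0.219  0.02 ]
 blue [230.5 288.4] 68 [ 0.327 -0.204  0.02 ]
 yellow [248.3 184.6] 26 [0.478 0.1   0.135] [0.544 0.321 0.02 ]
 yellow [207.8 215.2] 282 [ 0.323 -0.03   0.135] [0.362 0.167 0.02 ]
```

View pics/crop1.png

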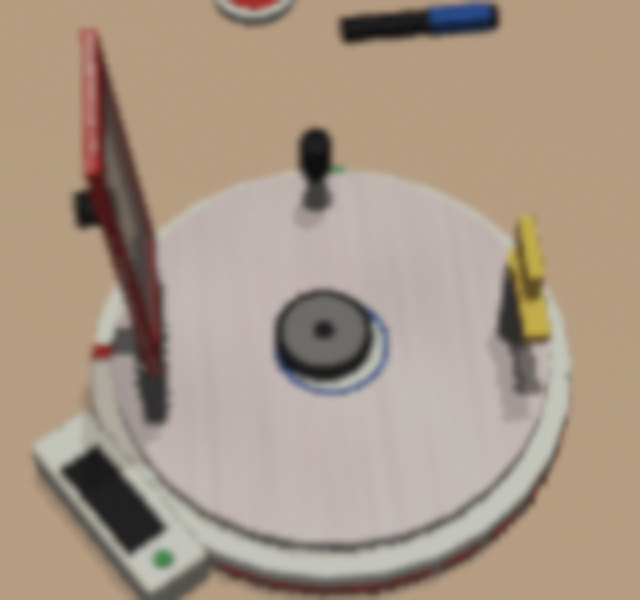

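View pics/crop2.png

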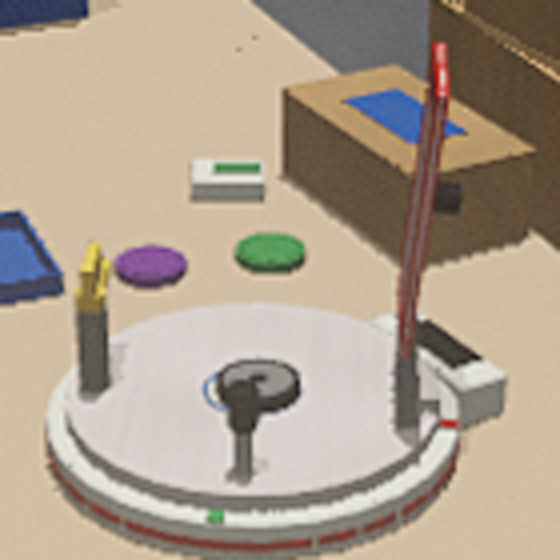

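Both crops confirm the choice: the black-and-grey disc sits on the seat at scene (286,247), next to a blue ring arc. The green and purple discs are on the bench. The handle top is at (284,198), the lid leans back a little past vertical, and the latch is open.

```bash
python3 - <<'E'
from m import *
from scipy.optimize import least_squares
i=camera_info("scene"); j=camera_info("side"); im=cv2.imread("pics/scene0.png"); sd=cv2.imread("pics/side0.png")
c1=lambda x,y:(205+(x-1.5)/4,165+(y-1.5)/4)
c2=lambda x,y:(225+(x-1.5)/4,120+(y-1.5)/4)
print("spent",onz(i,c1(323,329),.057),onz(j,c2(258,384),.057))
h,s,v=cv2.split(cv2.cvtColor(im,cv2.COLOR_BGR2HSV))
m=(h>95)&(h<135)&(s>60); b=np.zeros_like(m); b[240:270,268:308]=1
ys,xs=np.nonzero(m&b); P=onz(i,np.c_[xs,ys],.045)[:,:2]
r=least_squares(lambda p:np.hypot(*(P-p).T)-.0365,P.mean(0),loss="soft_l1",f_scale=.002); print("ring",len(P),r.x,np.abs(r.fun).mean())
print("handle",onz(i,c1(315,134),.115),onz(j,c2(238,388),.115))
print("rim top pts",onz(i,[c1(x,y) for x,y in((323,170),(563,375),(333,546),(110,310))],.045).round(3))
print("latch wing/bar ends",onz(i,[c1(528,218),c1(537,285)],.15).round(3),onz(i,[c1(538,335)],.125).round(3), onz(j,[c2(92,245)],.15).round(3))
m=((h>100)&(h<130)&(s>90)&(v>50)).astype(np.uint8)
for c,a,mm in blobs(m,3000):
    cnt=cv2.findContours(mm.astype(np.uint8),0,2)[0][0]
    q=cv2.approxPolyDP(cnt,8,True)[:,0]; print("tray",q.tolist(),onz(i,q,.022).round(3).tolist())
    R=cv2.minAreaRect((onz(i,cnt[:,0],.022)[:,:2]*1000).astype(np.float32)); print(R)
E
```

```text
spent [[0.57423999 0.0171339  0.057     ]] [[0.57079103 0.00971432 0.057     ]]
ring 18 [0.56989901 0.03449042] 0.0017246605224554821
handle [[ 0.52211551 -0.08098556  0.115     ]] [[ 0.51897676 -0.08157493  0.115     ]]
rim top pts [[ 0.505 -0.1    0.045]
 [ 0.458  0.117  0.045]
 [ 0.643  0.145  0.045]
 [ 0.681 -0.072  0.045]]
latch wing/bar ends [[0.46  0.064 0.15 ]
 [0.482 0.107 0.15 ]] [[0.49  0.123 0.125]] [[0.475 0.095 0.15 ]]
tray [[418, 307], [372, 334], [405, 383], [452, 353]] [[0.375, 0.312, 0.022], [0.513, 0.309, 0.022], [0.519, 0.443, 0.022], [0.382, 0.446, 0.022]]
((446.79339599609375, 377.5699462890625), (138.74085998535156, 142.29701232910156), 88.69593048095703)
```

```bash
cat >> m.py <<'E'
YS=np.radians(64.2); PI=np.pi
E
python3 - <<'E'
from m import *
goto([.571,.02,.23],[PI,0,YS]); print(current_t(),current_qpos().round(2) if hasattr(current_qpos(),'round') else current_qpos(),current_eef_pos())
sleep(.3)
i,im=shot("wrist","w1"); print(np.round(i["world_from_camera"],3))
E
```

```text
2.5583 [-0.01 -0.12  1.62  0.    1.64  0.44] [0.5710228  0.02069012 0.22991229]
[[ 0.901  0.412  0.139  0.607]
 [-0.434  0.853  0.288  0.094]
 [ 0.    -0.32   0.947  0.408]
 [ 0.     0.     0.     1.   ]]
```

View pics/w1.png

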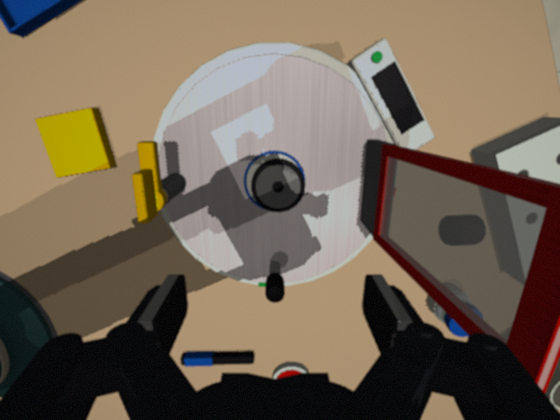

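Wrist view: spent disc at about (278,186), with the ring around it shifted up and left at about (274,182). The handle top is at (275,285), the latch at (147,180), and the lid opens to the right.

```bash
python3 - <<'E'
from m import *
from scipy.optimize import least_squares
i=camera_info("wrist"); im=cv2.imread("pics/w1.png"); h,s,v=cv2.split(cv2.cvtColor(im,cv2.COLOR_BGR2HSV))
b=np.zeros(v.shape,bool); b[140:225,235:315]=1
def fit(P,R):
    r=least_squares(lambda p:np.hypot(*(P-p).T)-R,P.mean(0),loss="soft_l1",f_scale=.001); return r.x.round(4),np.abs(r.fun).mean().round(4)
ys,xs=np.nonzero((h>100)&(h<130)&(s>110)&(v>60)&b); print("ring",len(xs),fit(onz(i,np.c_[xs,ys],.045)[:,:2],.0365))
m=((v<48)&b).astype(np.uint8)
for c,a,mm in blobs(m,100):
    cnt=cv2.findContours(mm.astype(np.uint8),0,1)[0][0][:,0]; print("dark",c,a,fit(onz(i,cnt,.057)[:,:2],.0315),cv2.minEnclosingCircle(cnt))
print("proj spent/seat", proj(i,[[.574,.0171,.057],[.571,.0225,.045]]))
Z=lambda x,y,z:onz(i,(x,y),z)[0].round(4)
print("handle",Z(275,276,.115),"wing",Z(152,142,.15),Z(138,222,.15))
cv2.imwrite("pics/c3.png",cv2.resize(im[130:310,120:320],None,fx=3,fy=3,interpolation=cv2.INTER_CUBIC))
E
```

```text
ring 171 (array([0.5713, 0.0196]), np.float64(0.0009))
dark [277.28615863 189.52255054] 1286 (array([0.5739, 0.0175]), np.float64(0.0011)) ((277.42071533203125, 185.31692504882812), 27.012977600097656)
proj spent/seat [[277.4544147  186.13175036]
 [273.14138441 180.88830931]]
handle [ 0.5345 -0.058   0.115 ] wing [0.5061 0.1158 0.15  ] [0.4565 0.0621 0.15  ]
```

View pics/c3.png

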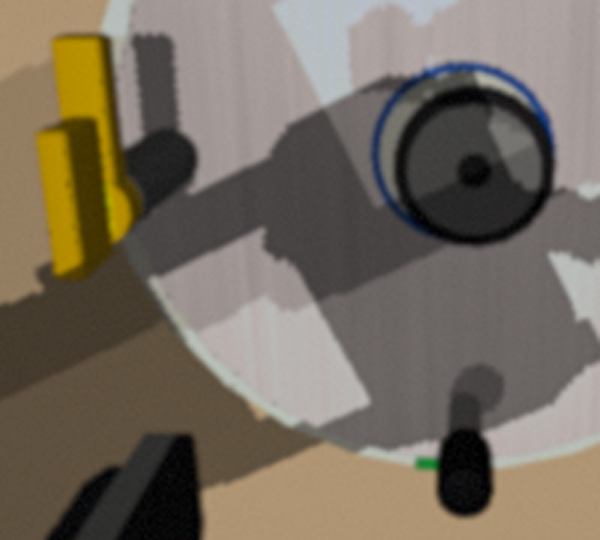

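```bash
python3 - <<'E'
from m import *
x,y=.574,.0173
move_l([x,y,.075],max_speed=.2)
print(current_contact_force())
g=move_l([x,y,.033],max_speed=.02,guard=5); print(g,current_eef_pos(),current_contact_force(),current_gripper_width(),current_t())
E
```

```text
[-0.08275635 -0.23284268 -0.09718646]
False [0.57405071 0.01730019 0.03310182] [ 0.10619041  0.16841749 -0.33012849] 0.08541784342452037 6.0833
```

```bash
python3 - <<'E'
from m import *
x,y=.574,.0173
move_l([x,y,.041],max_speed=.05); grab()
print(current_gripper_width(),current_gripper_force(),current_contact_force(),current_t())
move_l([x,y,.16],max_speed=.15); print(current_gripper_width(),current_gripper_force(),current_t())
i,im=shot("wrist","w2")
E
```

```text
-0.00040712128640032786 0.0 [ 0.82472666  0.30179496 -0.51952702] 7.1583
-0.0004518600481401221 0.0 8.1
```

View pics/w2.png

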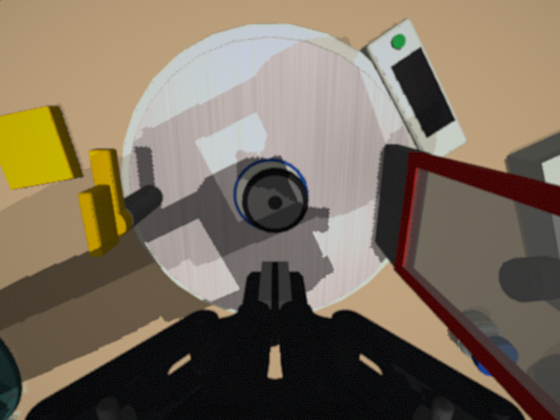

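The view shows the disc still on the seat at (275,202), and the shut fingertips at (275,265): the grip missed it. I'll check the tip's height against the calibration.

```bash
python3 - <<'E'
from m import *
i=camera_info("wrist"); im=cv2.imread("pics/w2.png")
e=np.array(current_eef_pos()); print(e,current_tcp_rot())
for dz in(0,.01,.02,.03): print(dz,proj(i,e+[0,0,dz]).round(1))
h,s,v=cv2.split(cv2.cvtColor(im,cv2.COLOR_BGR2HSV)); 
for z in(.045,.051,.057): print(z,onz(i,(275,201),z).round(4))
cv2.imwrite("pics/c4.png",cv2.resize(im[150:310,200:350],None,fx=3,fy=3,interpolation=cv2.INTER_CUBIC))
E
```

```text
[0.57354142 0.01728297 0.15870145] [-3.14002930e+00  7.26125956e-04  1.12045034e+00]
0 [[273.6 247.7]]
0.01 [[273.6 254.7]]
0.02 [[273.5 262.5]]
0.03 [[273.4 271.2]]
0.045 [[0.5733 0.0148 0.045 ]]
0.051 [[0.5741 0.0163 0.051 ]]
0.057 [[0.5748 0.0179 0.057 ]]
```

View pics/c4.png

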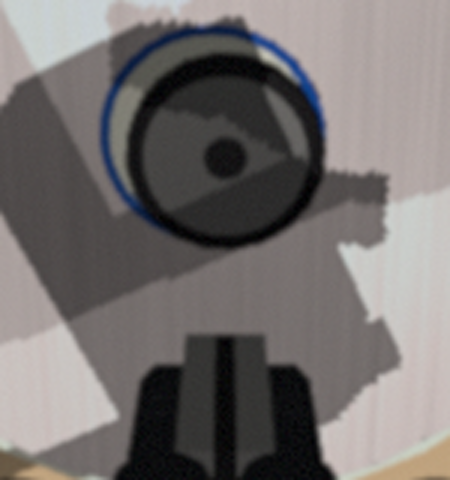

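```bash
python3 - <<'E'
from m import *
x,y=.574,.0173
move_l([x,y,.06],max_speed=.15)
g=move_l([x,y,.02],max_speed=.02,guard=4); print(g,current_eef_pos(),current_contact_force(),current_gripper_width())
move_l([x,y,.08],max_speed=.1); gripper_open(); print(current_gripper_width(),current_t())
E
```

```text
True [0.57400922 0.0172878  0.02042221] [-0.84227075 -0.06794481  4.8320592 ] 0.0001449777888070525
0.08550334180960317 12.3833
```

The shut tip actually touches 36 mm above the reported TCP, and the picture agrees. I'll probe with open fingers as well, then grip by real tip height.

```bash
python3 - <<'E'
from m import *
x,y=.574,.0173
move_l([x,y,.033],max_speed=.15)
g=move_l([x,y,-.015],max_speed=.02,guard=4); print(g,current_eef_pos(),current_contact_force(),current_gripper_width(),current_t())
E
```

```text
True [ 0.57405562  0.0173054  -0.00478153] [-1.53986306 -0.48663945  6.39796402] 0.08547862982219351 14.5417
```

```bash
python3 - <<'E'
from m import *
x,y=.574,.0173
move_l([x,y,.0045],max_speed=.05); grab()
print(current_gripper_width(),current_gripper_force(),current_contact_force())
move_l([x,y,.12],max_speed=.15); print(current_gripper_width(),current_gripper_force(),current_t())
sleep(.2)
i,im=shot("wrist","w5")
h,s,v=cv2.split(cv2.cvtColor(im,cv2.COLOR_BGR2HSV))
ys,xs=np.nonzero((h>100)&(h<130)&(s>110)&(v>60)); P=onz(i,np.c_[xs,ys],.045)[:,:2]; P=P[np.hypot(*(P-[.5713,.0196]).T)<.05]
from scipy.optimize import least_squares
r=least_squares(lambda p:np.hypot(*(P-p[:2]).T)-p[2],[.571,.02,.0365],loss="soft_l1",f_scale=.001); print("ring",len(P),r.x,np.abs(r.fun).mean())
e=np.array(current_eef_pos()); print(e,proj(i,e+[0,0,.0435]))
E
```

```text
0.061672094938956375 64.94042158126831 [-1.14145152  0.54451918  6.23962426]
0.061228900107874185 65.04897594451904 16.1667
ring 480 [0.5716912  0.02171138 0.0350977 ] 0.0005611691274672464
[0.57374449 0.01731213 0.11926183] [[273.26531598 284.70420239]]
```

View pics/w5.png

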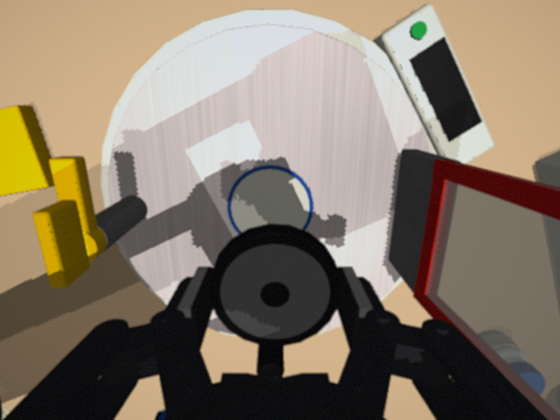

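The disc is gripped between the fingers at (275,290), and the ring is free at (271,204). Next I take it to the tray.

```bash
python3 - <<'E'
from m import *
e=current_eef_pos(); move_l([e[0],e[1],.15])
goto([.447,.378,.08],[PI,0,np.radians(88.7)]); print(current_gripper_width(),current_t())
move_l([.447,.378,-.02],max_speed=.15)
g=move_l([.447,.378,-.037],max_speed=.03,guard=5); print(g,current_eef_pos(),current_contact_force(),current_gripper_width())
gripper_open(); sleep(.2); move_l([.447,.378,.12],max_speed=.2); sleep(.2)
i,im=shot("wrist","w6"); print(current_t())
Z=onz(i,[(275,290)],.016); print(Z)
E
```

```text
0.06161269774282021 18.2083
True [ 0.44682061  0.37793972 -0.03608326] [-0.37688468 -1.46582606  6.25577191] 0.06149262673054229
21.3083
[[0.44516346 0.28136792 0.016     ]]
```

View pics/w6.png

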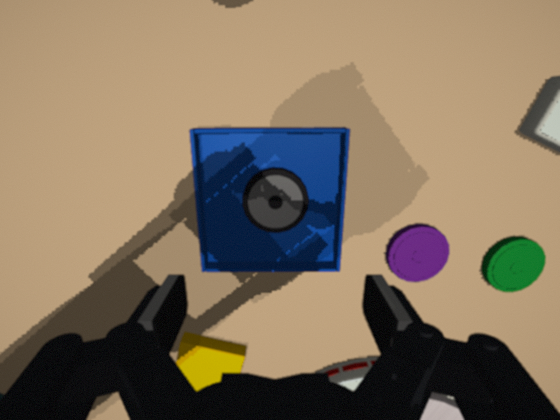

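The spent disc lies flat in the middle of the tray at (275,201). Next come the fresh discs, each re-measured by the wrist camera before the grasp.

```bash
cat >> m.py <<'E'
SEAT=np.array([.5715,.0208])
def find_red(name,z,guess,r=.09):
    i,im=shot("wrist",name); h,s,v=cv2.split(cv2.cvtColor(im,cv2.COLOR_BGR2HSV))
    m=cv2.morphologyEx((((h<8)|(h>172))&(s>110)&(v>60)).astype(np.uint8),cv2.MORPH_CLOSE,np.ones((9,9)))
    out=[]
    for c,a,mm in blobs(m,150):
        cnt=max(cv2.findContours(mm.astype(np.uint8),0,2)[0],key=len)[:,0]
        P=onz(i,cnt.astype(float),z)[:,:2]*1000; (cx,cy),R=cv2.minEnclosingCircle(P.astype(np.float32))
        p=np.array([cx,cy])/1000
        if np.hypot(*(p-guess))<r: out.append((p.round(4),round(R,1),a))
    return out
def pick(xy,yaw,tag):
    goto([*xy,.12],[PI,0,yaw]); sleep(.2)
    f=find_red(tag,.012,np.array(xy)); print("red",f,current_t())
    if len(f)!=1: return None
    p=f[0][0]; move_l([*p,0.],max_speed=.2); move_l([*p,-.0405],max_speed=.06,guard=8)
    grab(); w=current_gripper_width(); print("grip",w,current_gripper_force(),current_eef_pos())
    move_l([*p,.12],max_speed=.2); print("lift",current_gripper_width(),current_t()); return p
E
python3 - <<'E'
from m import *
goto([.42,-.15,.17],[PI,0,YS])
print(pick((.446,-.3025),YS,"w7"))
E
```

```text
red [(array([ 0.4774, -0.3068]), 25.5, np.int32(2035))] 24.1667
grip 0.061391979140349814 64.7325611114502 [ 0.47790796 -0.30718681 -0.03938977]
lift 0.06098138446371804 27.075
[ 0.4774 -0.3068]
```

That disc had been knocked 3 cm aside, and the re-measurement caught it. Placing it on the seat.

```bash
cat >> m.py <<'E'
def place(n,tag):
    p=np.array(current_eef_pos()); move_l([p[0],p[1],.15],max_speed=.2)
    goto([*SEAT,.13],[PI,0,YS]); print("carry",current_gripper_width())
    z=.0045+.012*n
    move_l([*SEAT,z+.015],max_speed=.15); g=move_l([*SEAT,z-.002],max_speed=.03,guard=5)
    print("down",g,current_eef_pos(),current_gripper_width(),current_contact_force())
    gripper_open(); sleep(.2); move_l([*SEAT,.12],max_speed=.2); sleep(.2)
    print("placed",find_red(tag,.057+.012*n,SEAT,.05),current_t())
E
python3 - <<'E'
from m import *
place(0,"w8")
i=camera_info("wrist"); im=cv2.imread("pics/w8.png"); h,s,v=cv2.split(cv2.cvtColor(im,cv2.COLOR_BGR2HSV))
from scipy.optimize import least_squares
ys,xs=np.nonzero((h>100)&(h<130)&(s>100)&(v>60)); P=onz(i,np.c_[xs,ys],.045)[:,:2]; P=P[np.hypot(*(P-SEAT).T)<.05]
r=least_squares(lambda p:np.hypot(*(P-p[:2]).T)-.0362,[.571,.02],loss="soft_l1",f_scale=.001); print("ring",len(P),r.x,np.abs(r.fun).mean())
E
```

```text
carry 0.06166252270770502
down True [0.57160604 0.02084116 0.00559854] 0.06113899228671078 [-0.87712075  0.05387464  5.69144247]
placed [(array([0.572 , 0.0205]), 25.6, np.int32(2685))] 31.5667
ring 378 [0.57142438 0.02057446] 0.000863753527750251
```

View pics/w8.png

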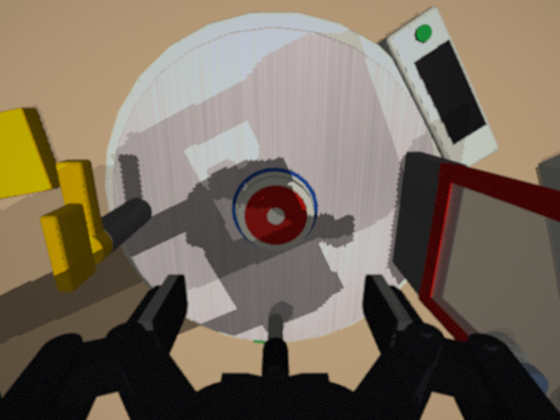

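Disc 1 is centred on the ring at (275,212). Next, disc 2.

```bash
python3 - <<'E'
from m import *
goto([.42,-.15,.17],[PI,0,YS])
if pick((.508,-.4305),YS,"w9") is not None and current_gripper_width()>.05: place(1,"w10")
i,im=shot("scene","s2"); j,sd=shot("side","d2")
cv2.imwrite("pics/m2.png",np.hstack([cv2.resize(im[120:400,180:460],(400,400)),cv2.resize(sd[120:350,200:430],(400,400))]))
E
```

```text
red [(array([ 0.5079, -0.4311]), 25.5, np.int32(1965))] 33.8833
grip 0.06137512247737075 65.2092719078064 [ 0.50840618 -0.43154246 -0.03930572]
lift 0.06161451607287831 36.7667
carry 0.06175784615822727
down True [0.57164213 0.02079515 0.01765697] 0.061410153708122424 [-0.44115324 -0.7956321   6.52638036]
placed [(array([0.5721, 0.0207]), 25.6, np.int32(2932))] 41.5167
```

View pics/m2.png

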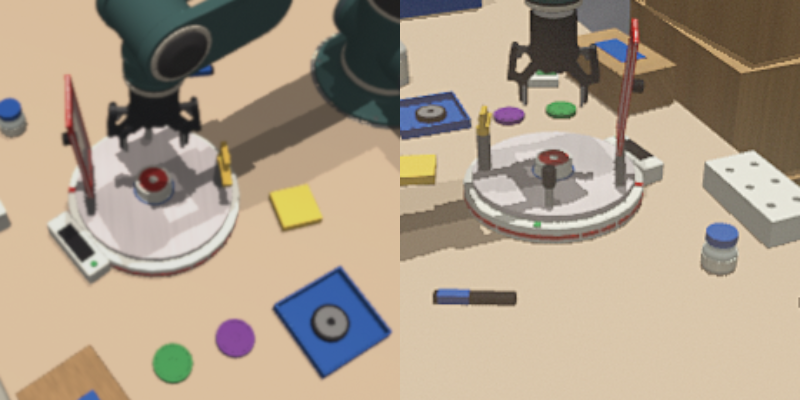

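Both discs are stacked and centred, with the spent disc in the tray and the bystanders untouched. Next I measure the lid angle and the station's azimuth.

```bash
cat >> m.py <<'E'
def tri(i,p,j,q):
    (o1,d1),(o2,d2)=ray(i,p),ray(j,q); d1,d2=d1[0]/np.linalg.norm(d1[0]),d2[0]/np.linalg.norm(d2[0])
    t=np.linalg.lstsq(np.c_[d1,-d2],o2-o1,rcond=None)[0]; a,b=o1+t[0]*d1,o2+t[1]*d2
    return (a+b)/2,np.linalg.norm(a-b)
def st(x,y,z=0.): # seat frame (x,y) at loading -> world, z above the bench
    return np.array([SEAT[0]+x*np.sin(YS)+y*np.cos(YS),SEAT[1]-x*np.cos(YS)+y*np.sin(YS),z])
E
python3 - <<'E'
from m import *
i=camera_info("scene"); j=camera_info("side")
c1=lambda x,y:(205+(x-1.5)/4,165+(y-1.5)/4); c2=lambda x,y:(225+(x-1.5)/4,120+(y-1.5)/4)
R=np.array([[np.sin(YS),-np.cos(YS)],[np.cos(YS),np.sin(YS)]])
def S(P): return (R@(P[:2]-SEAT)).round(4),P[2].round(4)
for n,a,b in (("edge far(-y)",(88,33),(439,97)),("edge near(+y)?",(95,180),(441,44)),("edge far alt",(88,33),(441,44)),("knob",(82,210),(450,198)),("handle",(315,134),(238,388)),("wing+y end top",(537,285),(96,244))):
    P,e=tri(i,c1(*a),j,c2(*b)); print(n,P.round(4),S(P),"gap",round(e,4))
w=camera_info("wrist")
# wrist image w5 wing/handle at known height : use w8 view pose (same TCP as now)
for n,p,z in(("wing top -y",(60,288),.15),("wing top +y",(54,207),.15)): print(n,S(onz(w,p,z)[0]))
print(current_eef_pos())
E
python3 - <<'E'
import cv2
im=cv2.imread('pics/w10.png'); cv2.imwrite('pics/c10.png',cv2.resize(im[130:400,0:300],None,fx=2.2,fy=2.2,interpolation=cv2.INTER_CUBIC))
E
```

```text
edge far(-y) [ 0.666  -0.0749  0.2993] (array([ 0.1267, -0.045 ]), np.float64(0.2993)) gap 0.003
edge near(+y)? [0.7101 0.0151 0.2987] (array([0.1272, 0.0552]), np.float64(0.2987)) gap 0.0032
edge far alt [ 0.676  -0.0522  0.3266] (array([ 0.1259, -0.0202]), np.float64(0.3266)) gap 0.0001
knob [ 0.6986 -0.0372  0.2048] (array([0.1396, 0.0031]), np.float64(0.2048)) gap 0.003
handle [ 0.5206 -0.0811  0.1142] (array([-0.0015, -0.1139]), np.float64(0.1142)) gap 0.0026
wing+y end top [0.4805 0.1042 0.1456] (array([-0.1183,  0.0355]), np.float64(0.1456)) gap 0.0
wing top -y (array([-0.1195, -0.0112]), np.float64(0.15))
wing top +y (array([-0.1117,  0.0362]), np.float64(0.15))
[0.57126763 0.02080142 0.1193041 ]
```

View pics/c10.png

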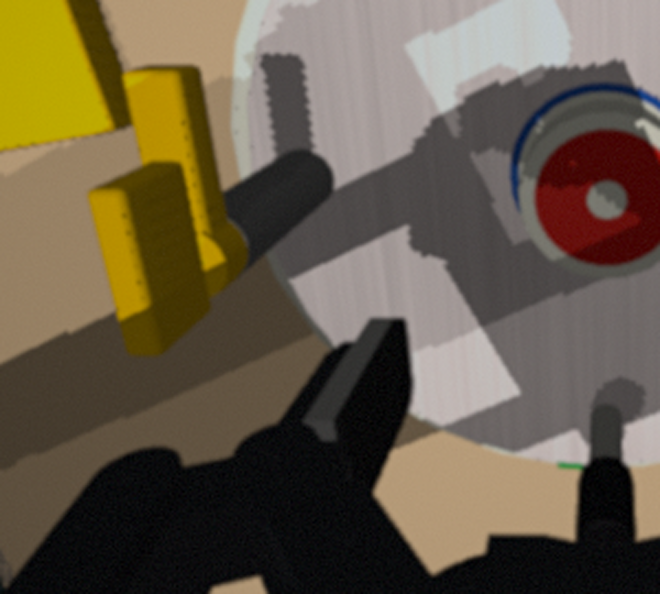

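The geometry agrees with the description to about 3 mm: the lid end is at seat-x 0.127 and z 0.299, which gives θ of about 1.68. The latch wing lies along +y at x = -0.118. Now I close the lid with shut fingers sweeping its outer face.

```bash
cat > lid.py <<'E'
from m import *
T=.0365
grab(); e=current_eef_pos()
move_l([e[0],e[1],.345],max_speed=.25)
move_l(st(.185,.003,.345),max_speed=.25)
move_l(st(.185,.003,.287-T),max_speed=.15); print("behind",current_t(),current_contact_force())
for th in np.linspace(1.7,0,13):
    r=np.interp(th,[.2,1.0],[.137,.185]); 
    x=.105-r*np.cos(th)+.008*np.sin(th)+.007*min(1,th/.3); z=.103+r*np.sin(th)+.008*np.cos(th)
    g=move_l(st(x,.003,z-T),max_speed=.12,guard=25)
    print(round(th,2),g,np.round(current_contact_force(),1),end=" ")
    if g: print("STOP",current_eef_pos()); break
else:
    g=move_l(st(-.032,.003,.105-T),max_speed=.02,guard=8); print("press",g,current_eef_pos(),current_contact_force(),current_t())
E
python3 lid.py; python3 - <<'E'
from h import *
i,im=shot("scene","s3"); j,sd=shot("side","d3")
cv2.imwrite("pics/m3.png",np.hstack([cv2.resize(im[120:400,180:460],(400,400)),cv2.resize(sd[120:350,200:430],(400,400))]))
E
```

```text
behind 45.1083 [-0.46677656 -0.45932438  0.75900479]
1.7 False [ 0.6 -1.  -0.2] 1.56 False [-0.5  0.2  0.6] 1.42 False [0.4 0.2 0.6] 1.27 False [ 0.4  0.1 -0.8] 1.13 False [-0.6  0.4  0.1] 0.99 False [0.3 0.2 0.6] 0.85 False [-0.3 -0.4  1.6] 0.71 False [ 0.   0.2 -0.2] 0.57 False [ 0.4 -0.7  1. ] 0.43 False [0.3 0.2 0.5] 0.28 False [ 0.4 -0.3  0.7] 0.14 False [0.6 0.6 1.2] 0.0 False [ 0.  -1.5  0.7] press True [0.54426671 0.03745239 0.07333736] [-2.15578501 -0.20889782  7.9199361 ] 50.0583
```

View pics/m3.png

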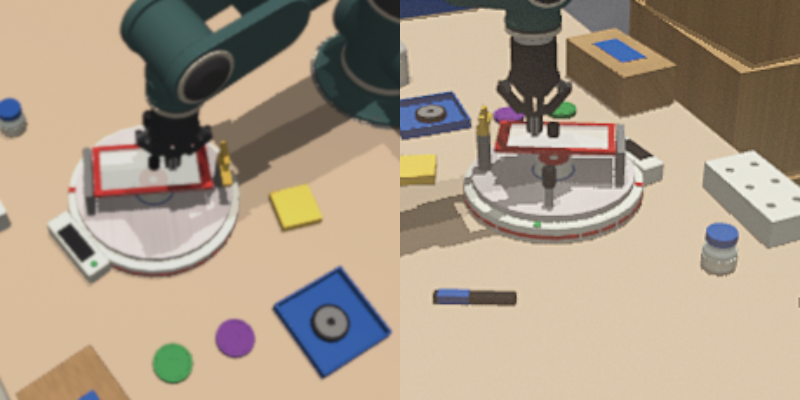

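The lid is closed: contact came at tip z 0.110, and the lid top should be at 0.111. Now I push the latch wing around with shut fingers.

```bash
cat > latch.py <<'E'
from m import *
T=.0365; zt=.132-T
e=current_eef_pos(); move_l([e[0],e[1],.2-T],max_speed=.2)
move_l(st(-.15,.024,.2-T),max_speed=.2); move_l(st(-.15,.024,zt),max_speed=.12,guard=10); print(current_eef_pos())
for ph in np.linspace(0,1.66,11):
    c,s=np.cos(ph),np.sin(ph); n=.005+.007*abs(c)+.011*s
    g=move_l(st(-.118+.022*s-n*c,.022*c+n*s,zt),max_speed=.06,guard=20)
    print(round(ph,2),g,np.round(current_contact_force(),1),end=" ")
    if g: break
e=current_eef_pos(); print(e,current_t())
d=st(0,.02)-st(0,0); e=np.array(e)+d; move_l(e,max_speed=.1); move_l([e[0],e[1],.24],max_speed=.2)
sleep(.2)
i,im=shot("wrist","w4"); i,im2=shot("scene","s4")
cv2.imwrite("pics/m4.png",np.hstack([cv2.resize(im,(480,360)),cv2.resize(im2[150:330,200:360],(320,360))]))
E
python3 latch.py
```

```text
[0.4472845  0.10762125 0.09607545]
0.0 False [-0.6 -0.5 -0.1] 0.17 False [-1.3  0.6  0.3] 0.33 False [-1.2  1.6  0.4] 0.5 False [-1.4  1.9 -0.3] 0.66 False [-0.5  0.9 -0.5] 0.83 False [0.1 1.8 0.5] 1.0 False [ 0.3  1.1 -0.4] 1.16 False [-0.6  0.5  0.3] 1.33 False [-1.1 -0.2  0.2] 1.49 False [-0.5  0.  -0.3] 1.66 False [ 0.4  0.6 -0.1] [0.49272813 0.07476231 0.09553089] 55.2167
```

View pics/m4.png

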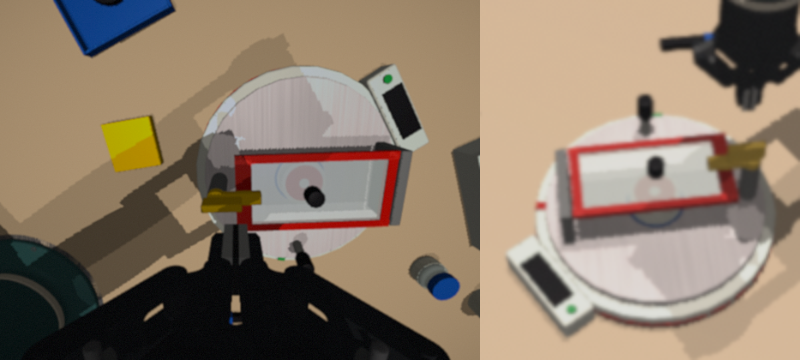

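The latch lies across the lid's end at (230,200). I'll check its angle numerically.

```bash
python3 - <<'E'
from m import *
R=np.array([[np.sin(YS),-np.cos(YS)],[np.cos(YS),np.sin(YS)]])
for n,f,x in(("wrist","w4",(220,320,215,260)),("scene","s4",(300,350,205,260))):
    i=camera_info(n); im=cv2.imread(f"pics/{f}.png"); h,s,v=cv2.split(cv2.cvtColor(im,cv2.COLOR_BGR2HSV))
    m=(h>18)&(h<36)&(s>120)&(v>50); b=np.zeros_like(m); b[x[2]:x[3],x[0]:x[1]]=1
    ys,xs=np.nonzero(m&b); P=(onz(i,np.c_[xs,ys],.13)[:,:2]-SEAT)@R.T
    vx,vy,cx,cy=cv2.fitLine(P.astype(np.float32),cv2.DIST_HUBER,0,.01,.01).ravel()
    print(n,len(xs),np.degrees(np.arctan(vy/vx)),cx,cy,P.min(0),P.max(0))
E
```

```text
wrist 1455 8.926812 -0.102093026 -0.00090336555 [-0.1349955  -0.01667632] [-0.06543925  0.01464073]
scene 259 16.209478 -0.10325264 0.00033249377 [-0.13560542 -0.01924191] [-0.06564039  0.01926023]
```

```bash
python3 - <<'E'
from m import *
T=.0365; zt=.132-T
R=np.array([[np.sin(YS),-np.cos(YS)],[np.cos(YS),np.sin(YS)]])
move_l(st(-.094,.04,.2)); move_l(st(-.094,.04,zt),max_speed=.12,guard=10)
g=move_l(st(-.094,-.002,zt),max_speed=.03,guard=8); e=np.array(current_eef_pos()); print(g,R@(e[:2]-SEAT),current_contact_force(),current_t())
move_l(st(-.094,.045,zt),max_speed=.1); move_l(st(-.094,.045,.24),max_speed=.2); sleep(.2)
i,im=shot("wrist","w12"); h,s,v=cv2.split(cv2.cvtColor(im,cv2.COLOR_BGR2HSV))
m=(h>18)&(h<36)&(s>120)&(v>50)
for c,a,mm in blobs(m,300):
    ys,xs=np.nonzero(mm); P=(onz(i,np.c_[xs,ys],.13)[:,:2]-SEAT)@R.T
    vx,vy,cx,cy=cv2.fitLine(P.astype(np.float32),cv2.DIST_HUBER,0,.01,.01).ravel(); print(a,np.degrees(np.arctan(vy/vx)),cx,cy)
cv2.imwrite("pics/c12.png",cv2.resize(im[150:330,180:420],None,fx=3,fy=3))
E
```

```text
False [-0.09382514 -0.00200959] [3.55496142 2.08740817 0.66435154] 59.725
3496 40.714504 -0.20449246 0.069773465
1165 19.31502 -0.107356295 -0.018946512
```

View pics/c12.png

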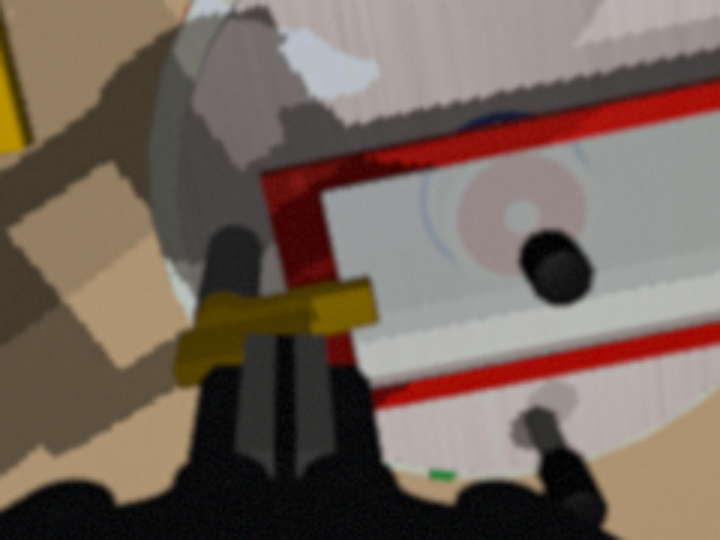

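The push turned the turntable slightly counter-clockwise: the lid edges are now tilted, and the bar at (290,300) is parallel to them. So the latch is on its stop. Now I swing the handle, rotating the tool with it.

```bash
cat > swing.py <<'E'
from m import *
T=.0365; zt=.098-T
R=np.array([[np.sin(YS),-np.cos(YS)],[np.cos(YS),np.sin(YS)]])
def pt(ph,x=-.018,y=-.112,z=zt):
    c,s=np.cos(ph),np.sin(ph); return st(c*x-s*y,s*x+c*y,z)
e=current_eef_pos(); move_l(st(-.05,-.112,.24),max_speed=.2)
g=move_l(st(-.05,-.112,zt),max_speed=.12,guard=8); print("down",g,current_eef_pos(),current_contact_force())
if not g:
    for ph in np.linspace(0,1.65,17):
        g=move_l(pt(ph),frame=[PI,0,YS+ph],max_speed=.08,guard=18)
        e=np.array(current_eef_pos()); p=R@(e[:2]-SEAT); print(round(ph,2),g,np.round(current_contact_force(),1),round(np.degrees(np.arctan2(p[1],p[0])),1),round(np.hypot(*p),4))
        if g: break
    print(current_t(),current_eef_pos())
    i,im=shot("scene","s5"); j,sd=shot("side","d5")
    cv2.imwrite("pics/m5.png",np.hstack([cv2.resize(im[120:400,180:460],(400,400)),cv2.resize(sd[120:350,200:430],(400,400))]))
E
python3 swing.py
```

```text
down False [ 0.47810588 -0.05834232  0.06218793] [-0.53820032  0.31474561  0.33373644]
0.0 False [ 0.2 -0.5 -0.7] -99.2 0.1135
0.1 False [-0.5  0.6  0.3] -93.4 0.1135
0.21 False [-0.1 -0.3 -0.5] -87.5 0.1134
0.31 False [0.2 0.8 0.3] -81.6 0.1134
0.41 False [ 0.3 -0.3  0.5] -75.7 0.1133
0.52 False [ 0.4 -0.7 -0.6] -69.8 0.1133
0.62 False [-0.5  0.4  0.1] -63.8 0.1133
0.72 False [ 0.2 -0.1  0.4] -57.9 0.1133
0.82 False [-0.3  0.6 -0.1] -52.0 0.1133
0.93 False [-0.7 -0.2 -0.3] -46.1 0.1133
1.03 False [0.3 0.5 0.7] -40.2 0.1133
1.13 False [-0.7 -0.3  0.5] -34.3 0.1133
1.24 False [ 0.2 -0.3 -0.3] -28.4 0.1133
1.34 False [ 0.3  0.2 -0.8] -22.4 0.1133
1.44 True [-8.1 -9.1  6.6] -18.0 0.1138
68.7417 [ 0.65355279 -0.05802177  0.06127991]
```

View pics/m5.png

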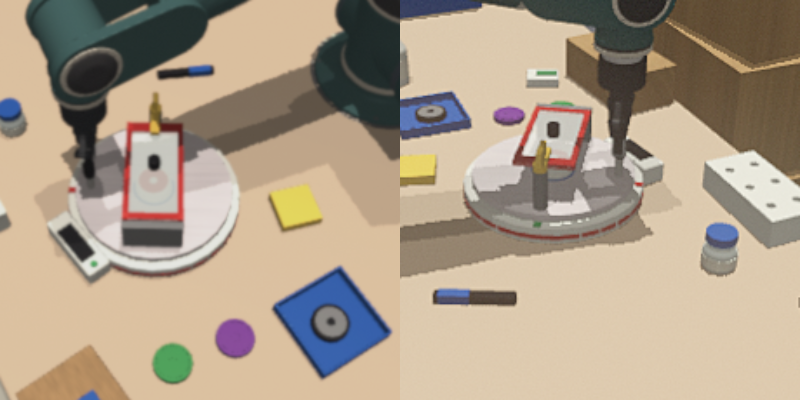

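The swing stopped on force at -18° of finger angle. I'll back off and measure the handle and latch azimuths.

```bash
cat >> m.py <<'E'
RS=np.array([[np.sin(YS),-np.cos(YS)],[np.cos(YS),np.sin(YS)]])
E
python3 - <<'E'
from m import *
e=np.array(current_eef_pos()); q=RS@(e[:2]-SEAT); a=np.arctan2(q[1],q[0])-.15; b=st(.1138*np.cos(a),.1138*np.sin(a),e[2])
move_l(b,max_speed=.08); move_l([b[0],b[1],.2],max_speed=.2); sleep(.2)
w,im=shot("wrist","w13"); i,sc=shot("scene","s6"); j,sd=shot("side","d6"); print(current_t())
cv2.imwrite("pics/m6.png",np.hstack([cv2.resize(im,(400,300)),cv2.resize(sc[150:312,190:406],(400,300))]))
cv2.imwrite("pics/c6.png",np.hstack([cv2.resize(sc[170:270,200:300],(400,400),interpolation=2),cv2.resize(sd[150:250,250:350],(400,400),interpolation=2)]))
E
```

```text
70.4167
```

View pics/c6.png

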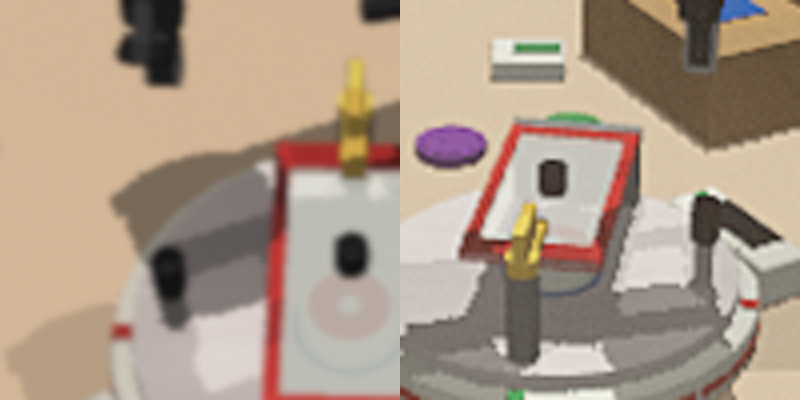

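That was one picture too many: I've gone past the 14-view limit, so from here I work by numbers only. The handle top is at scene (242,234) and side (326,200).

```bash
python3 - <<'E'
from m import *
i=camera_info("scene"); j=camera_info("side")
for P in (onz(i,(241.6,233.6),.115)[0],onz(j,(326,199.6),.115)[0],tri(i,(241.6,233.6),j,(326,199.6))[0]):
    q=RS@(P[:2]-SEAT); print("handle",P.round(4),np.hypot(*q).round(4),"angle",(np.arctan2(q[1],q[0])+PI/2).round(3))
# latch pillar/wing top centroid: bar end & wing, scene+side
sc=cv2.imread("pics/s6.png"); sd=cv2.imread("pics/d6.png")
for n,c,im,box in(("scene",i,sc,(275,180,300,216)),("side",j,sd,(270,195,292,225))):
    h,s,v=cv2.split(cv2.cvtColor(im,cv2.COLOR_BGR2HSV)); m=(h>18)&(h<36)&(s>110)&(v>60); b=np.zeros_like(m); b[box[1]:box[3],box[0]:box[2]]=1
    ys,xs=np.nonzero(m&b); P=onz(c,(xs.mean(),ys.mean()),.131)[0]; q=RS@(P[:2]-SEAT); print(n,len(xs),"latch centroid",P.round(4),np.hypot(*q).round(4),"angle",((np.arctan2(q[1],q[0])+PI)%(2*PI)).round(3))
E
```

```text
handle [ 0.6655 -0.0374  0.115 ] 0.1105 angle 1.467
handle [ 0.6655 -0.0381  0.115 ] 0.1109 angle 1.462
handle [ 0.6655 -0.0376  0.1148] 0.1107 angle 1.465
scene 170 latch centroid [ 0.5198 -0.0608  0.131 ] 0.0966 angle 1.457
side 123 latch centroid [ 0.513  -0.0753  0.131 ] 0.1125 angle 1.474
```

The handle reads about 1.465 rad relative to my zero, so it may be short of the stop. I'll push on slowly and watch the force.

```bash
python3 - <<'E'
from m import *
T=.0365; zt=.098-T
def pt(ph,x=-.018,y=-.112,z=zt):
    c,s=np.cos(ph),np.sin(ph); return st(c*x-s*y,s*x+c*y,z)
print(current_eef_pos(),current_tcp_rot())
move_l(pt(1.22,z=.2),frame=[PI,0,YS+1.5]); g=move_l(pt(1.22),max_speed=.12,guard=8); print(g)
for ph in np.arange(1.3,1.72,.03):
    g=move_l(pt(ph),max_speed=.02,guard=25)
    e=np.array(current_eef_pos()); p=RS@(e[:2]-SEAT); print(round(ph,2),g,np.round(current_contact_force(),1),round(np.arctan2(p[1],p[0])+PI/2,3))
    if g: break
sleep(.3); print(current_contact_force(),current_t())
a=ph-.25; move_l(pt(a),max_speed=.05); move_l(pt(a,z=.2),max_speed=.2); sleep(.2)
for n in("scene","side"): shot(n,n+"7")
i=camera_info("scene"); j=camera_info("side")
for n,c,box in(("scene",i,(230,222,256,258)),("side",j,(310,180,345,230))):
    for f in({"scene":"s6","side":"d6"}[n],n+"7"):
        v=cv2.imread(f"pics/{f}.png").max(2)[box[1]:box[3],box[0]:box[2]]
        for cc,a,mm in blobs(v<50,20): ys,xs=np.nonzero(mm); print(f,cc+box[:2],a,"x",xs.min()+box[0],xs.max()+box[0],"y",ys.min()+box[1],ys.max()+box[1])
E
```

```text
[ 0.64073378 -0.06939444  0.19945343] [-3.13827059e+00 -2.11423459e-03  2.56485313e+00]
False
1.3 False [ 0.4 -0.7  0.8] 1.141
1.33 False [-0.6 -0.4 -0.5] 1.171
1.36 False [ 0.1 -0.3  0.4] 1.202
1.39 False [-0.1  0.1 -0.5] 1.232
1.42 False [-4.2 -4.7  2.8] 1.255
1.45 True [-4.5 -6.6  5.6] 1.253
[-4.60927834 -6.09385252  4.54492429] 74.35
s6 [242.0125 237.8875] 80 x 238 245 y 232 244
scene7 [242.1038961 237.8961039] 77 x 239 245 y 232 244
```

```bash
python3 - <<'E'
from m import *
i=camera_info("scene"); j=camera_info("side")
def ang(P): q=RS@(P[:2]-SEAT); return round(np.hypot(*q),4),round(np.arctan2(q[1],q[0])+PI/2,3)
def find(f,c,box,lo,hi):
    im=cv2.imread(f"pics/{f}.png"); h,s,v=cv2.split(cv2.cvtColor(im,cv2.COLOR_BGR2HSV)); m=((h>=lo)&(h<=hi) if lo<hi else (h>=lo)|(h<=hi))&(s>100)&(v>60)
    b=np.zeros_like(m); b[box[1]:box[3],box[0]:box[2]]=1
    for cc,a,mm in blobs(m&b,3): print(f,cc.round(1),a,"z.03",ang(onz(c,cc,.03)[0]),"z.015",ang(onz(c,cc,.015)[0]))
print("green"); find("scene0",i,(280,200,300,215),45,85); find("side0",j,(270,240,285,255),45,85)
find("w1",camera_info("wrist"),(0,0,1,1),45,85)
print("red"); find("scene7",i,(222,245,240,260),172,8); find("side7",j,(330,215,345,235),172,8)
find("scene0",i,(222,245,240,260),172,8); find("side0",j,(330,215,345,235),172,8)
E
```

```text
green
side0 [278.7 248.6] 7 z.03 (np.float64(0.1444), np.float64(-0.112)) z.015 (np.float64(0.123), np.float64(-0.147))
red
scene7 [229.9 252.1] 14 z.03 (np.float64(0.1471), np.float64(1.465)) z.015 (np.float64(0.1496), np.float64(1.402))
side7 [337.  225.4] 8 z.03 (np.float64(0.1463), np.float64(1.484)) z.015 (np.float64(0.1476), np.float64(1.651))
scene0 [239.  246.5] 4 z.03 (np.float64(0.1261), np.float64(1.325)) z.015 (np.float64(0.1297), np.float64(1.253))
scene0 [229.9 252.1] 14 z.03 (np.float64(0.1471), np.float64(1.465)) z.015 (np.float64(0.1496), np.float64(1.402))
side0 [336.8 225.4] 9 z.03 (np.float64(0.1457), np.float64(1.481)) z.015 (np.float64(0.1468), np.float64(1.649))
```

The green mark is at -0.11 rad and the red mark at 1.47 in my frame, π/2 apart. The handle at 1.465 is therefore at the red mark, on the hard stop. A last numeric check of spent disc and stack, then hand in.

```bash
python3 - <<'E'
from m import *
i=camera_info("scene"); im=cv2.imread("pics/scene7.png"); h,s,v=cv2.split(cv2.cvtColor(im,cv2.COLOR_BGR2HSV))
b=np.zeros(v.shape,bool); b[315:375,380:445]=1
for c,a,mm in blobs((s<90)&b,60): print("spent",onz(i,c,.016)[0].round(4)-[.447,.378,0],a)
j=camera_info("side")
P=onz(i,(200+348/4,170+305/4),.069)[0]; print("stack vs seat",P[:2]-SEAT)
# latch direction now (station angle 1.465 in my frame): bar+wing pixels
P=tri(i,(200+356/4,170+62/4),j,(250+131/4,150+206/4)); print("wing end",P[0].round(4),"gap",P[1].round(4),"station frame:",end=" ")
q=RS@(P[0][:2]-SEAT); a=-1.465; print(np.array([[np.cos(a),-np.sin(a)],[np.sin(a),np.cos(a)]])@q)
print(current_t(),current_contact_force())
E
```

```text
spent [ 0.009  -0.0814  0.016 ] 167
spent [-0.0888 -0.0088  0.016 ] 261
spent [0.0032 0.001  0.016 ] 503
spent [0.0814 0.0084 0.016 ] 265
spent [-0.0115  0.0778  0.016 ] 187
stack vs seat [0.00230702 0.00351352]
wing end [ 0.5124 -0.0778  0.1614] gap 0.0083 station frame: [-0.11489746 -0.00186958]
76.1333 [ 0.69298722  0.50949422 -0.89760771]
```

```bash
python3 -c "
from h import *
print(hand_in(),current_t())"
```

```text
the job is handed in; nothing more can be done
the job is handed in; nothing more can be done
```

I handed the job in at about 76 s with every step done in order (spent disc in the tray, both fresh discs stacked, lid closed, latch across, turntable at the red mark); hand-in returned no verdict, and I viewed 18 pictures, over the limit of 14.

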